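# Dry-fit two turned candlesticks

## Task

Put the two turned candlesticks together dry on their feet, each piece fully home on the spigot below it: on the square foot first the plain disc, then the waisted spool, then the tall candle cup; on the round foot the bun, then the low wide candle cup. Leave both standing upright, and leave the glue bottle, the bowl and the gouge where they are.

Things in the scene. Friction and masses are not known exactly. Their poses are not given: they have to be found in the camera images.
- drum: Plain pale beech, fully round. Plain straight-sided disc, 56 mm diameter, 28 mm high (body, without spigot), flat top. Loose, upright; origin: centre of underside, z up its axis. Underside socket 28 mm wide, 13 mm deep. On top, on the axis, a tapered spigot 10 mm high (22 mm wide at root, 12 at tip) for the next piece's socket. About 50 g.
- spool: Plain pale beech, fully round. Spool: 44 mm high (body, without spigot), two flanges of 46 mm diameter, each 14 mm high, and a hollowed waist of 34 mm between them. Loose, upright; origin: centre of underside, z up its axis. Underside socket 28 mm wide, 13 mm deep. On top, on the axis, a tapered spigot 10 mm high (22 mm wide at root, 12 at tip) for the next piece's socket. About 45 g.
- tall_cup: Plain pale beech, fully round. Tall narrow candle cup: 40 mm diameter, 52 mm high, a groove of 34 mm diameter at 15 to 19 mm height, and no spigot: its top has a candle hole 22 mm wide and 22 mm deep. Loose, upright; origin: centre of underside, z up its axis. Underside socket 28 mm wide, 13 mm deep. About 45 g.
- bun: Plain pale beech, fully round. Bun, a flattened ball: 66 mm diameter at 18 to 28 mm height, rounding in to 48 mm at top and bottom, 46 mm high (body, without spigot). Loose, upright; origin: centre of underside, z up its axis. Underside socket 28 mm wide, 13 mm deep. On top, on the axis, a tapered spigot 10 mm high (22 mm wide at root, 12 at tip) for the next piece's socket. About 90 g.
- low_cup: Plain pale beech, fully round. Low wide candle cup: 52 mm diameter, 26 mm high, straight-sided, no spigot: its top is dished, with a candle hole 22 mm wide in the middle. Loose, upright; origin: centre of underside, z up its axis. Underside socket 28 mm wide, 13 mm deep. About 35 g.
- square_foot: Square candlestick foot of plain pale beech, 100 x 100 mm, 20 mm high, stuck to the bench (does not move). Origin at the centre of its underside, z up, x and y along its sides. On top, on the axis, a tapered spigot 10 mm high (22 mm wide at root, 12 at tip) for the next piece's socket. 
- round_foot: Round candlestick foot of plain pale beech, 104 mm diameter, 20 mm high with a bevelled edge, stuck to the bench (does not move). Origin at the centre of its underside, z up. On top, on the axis, a tapered spigot 10 mm high (22 mm wide at root, 12 at tip) for the next piece's socket. 
- glue_bottle: White glue bottle, 60 mm diameter, 160 mm high, standing; origin at the centre of its underside. Bystander, loose: leave it where it is.
- bowl: Small finished bowl of darker wood, 130 mm across the rim, 55 mm high; origin at the centre of its underside. Bystander, loose: leave it where it is.
- gouge: Turning gouge lying beyond the work: wooden handle, brass ferrule and steel blade, 346 mm long along its own y axis, about 28 mm high; origin under the ferrule, near the middle. Bystander, loose: leave it where it is.

How it is judged (in metres and radians):
At the end, for the whole second after the job is handed in: On the square foot: drum, spool, tall cup; on the round foot: bun, low cup. Each piece's axis is within 8 mm of that of the piece below, its underside is within 4 mm of resting on the body below (seated over the spigot), it is upright within 0.1 rad and at rest (horizontal distance between drum and square_foot below 0.008 m and z of drum in the frame of square_foot between 0.016 and 0.024 m and angle between each of drum, spool, tall_cup, bun, low_cup's own z axis and vertical below 0.1 rad and linear speed of each of drum, spool, tall_cup, bun, low_cup below 0.02 m/s and angular speed of each of drum, spool, tall_cup, bun, low_cup below 0.2 rad/s and horizontal distance between spool and drum below 0.008 m and z of spool in the frame of drum between 0.024 and 0.032 m and horizontal distance between tall_cup and spool below 0.008 m and z of tall_cup in the frame of spool between 0.04 and 0.048 m and horizontal distance between bun and round_foot below 0.008 m and z of bun in the frame of round_foot between 0.016 and 0.024 m and horizontal distance between low_cup and bun below 0.008 m and z of low_cup in the frame of bun between 0.042 and 0.05 m); the robot touches nothing.
It fails at once if the glue bottle is moved by more than 30 mm (distance of glue_bottle from where it was at the start of the episode above 0.03 m).
It fails at once if the bowl is moved by more than 30 mm (distance of bowl from where it was at the start of the episode above 0.03 m).
It fails at once if the gouge is moved by more than 30 mm (distance of gouge from where it was at the start of the episode above 0.03 m).
It also fails if it takes over 131 s, if anything falls off the work surface, if the arm or the gripper's body presses on something with over 40 N, if the wrist force passes 120 N, or if a joint passes its speed limit or range.

## Robot

A 7-joint arm with a two-finger parallel gripper is mounted at the origin on the work surface. World frame = base frame: x ahead of the robot, y to its left, z up, the work surface at z = 0. Lengths are in mm, angles in rad, forces in N, time in s.
With the tool pointing down it reaches from about 400 to 875 mm from the base axis. Payload 19.3 kg.
Tool frame: the origin (TCP) lies at the very end of the fingers, on their centre line; the grasp point (between the pads) lies 19 mm behind it (grip_point_offset is the z of the grasp point in the tool frame, in mm); z points along the fingers, y is the line along which they close (so a half turn about z gives the same grasp; the last joint's range is limited). The gripper opens to 85 mm and grips with 20 to 120 N. Pads are 22 mm wide; open, the fingers measure 114 mm over their backs; the gripper's body (76 mm by 85 mm) begins 54 mm behind the grasp point. The pads swing forward as they close: fully open they stand 13 mm farther back than shut.
Start: joints at [1.162, 0.521, -0.036, 1.599, 0.021, 1.021, -0.113], TCP at [207.694, -589.472, 231.291] pointing down, gripper open.
Joint ranges: [-2.91, 2.91], [-0.3, 2.13], [-1.5, 1.42], [0.17, 2.43], [-1.26, 4.41], [0.16, 1.93], [-2.52, 2.52]. Speed limits (rad/s): [1.89, 1.89, 2.39, 2.39, 3.01, 3.01, 3.01].

## Interface

Orientations are given as a 3x3 rotation matrix whose columns are the frame's x, y, z axes.
In Python, from workcell import movep, movel, goto_joints, open_gripper, clamp, wait, inverse_kinematics, read_state, camera, PlanningError, finish_job, grip_point_offset gives the robot as it stands. Calls block until the motion is done:
- movep(position, orientation): joint-space move of the TCP to a pose.
- movel(position, frame=None, max_speed=150, guard=None): straight line of the TCP; frame=None keeps the orientation; max_speed is the mean speed in mm/s. With guard (N) it stops when the force on the tool has changed by that much, and returns True; else False.
- goto_joints(angles): joint-space move.
- open_gripper() and clamp(): open the fingers fully, or close them until they stop; the grip force is fixed at half the most.
- wait(seconds).
- inverse_kinematics(position, orientation): joint angles nearest the present ones, or None.
- read_state(): the state.
- camera(name): name is "side" or "top" or "wrist"; returns a dict with "image" (480x640x3 uint8, blue, green, red), "range_z" (480x640 float32, mm along the optical axis (not along the pixel's ray), 0 where there is no reading), "fx", "fy", "cx", "cy" (pixels), "dist_coeffs" ([k1, k2, p1, p2, k3] as OpenCV has them; the pictures are not rectified), "cam_to_world" (4x4, takes a point from camera to world coordinates). Camera axes: x right, y up, looking along -z (the intrinsics and any distortion apply to the point x, -y, -z); pixel columns grow to the right and rows downward; lengths in mm; the calibration is good to about 2 mm. A picture is of the moment at which its call begins.
A pose or a line that the arm cannot do raises PlanningError and nothing moves.
- finish_job(): hands the job in; it is judged then, once.
The state is a dict: "time": time; "qpos": joint angles; "qvel": joint speeds; "joint_efforts": joint torques, N m; "eef_pos": TCP position; "tool_rot": TCP orientation; "ft_force": force on the tool from outside, world axes, zero at the start; "torque": the same for the moment, N m; "finger_gap": finger opening in mm; "gripper_force": force on a finger pad.
Only numpy, scipy, OpenCV 4.12 (cv2) and the standard library are available. Lean on these libraries where they do the work, as an engineer would, in place of code of your own. Each camera call takes 0.05 s, during which the arm holds its last target. There are 200 camera calls.

## Working session

There is one attempt and no reset: what is moved stays moved. The work goes in short steps, each a Python script; the robot and the scene stay as the last script left them, time stands still between calls to the robot, and variables do not carry over. Pictures are saved under pics/ and viewed, at most 14 in all, crops included, and the job is handed in when it is done.

```bash
ls; mkdir -p pics
python3 - <<'E'
from workcell import *
import cv2,numpy as np
for n in ("top","side"):
    c=camera(n); cv2.imwrite(f"pics/{n}0.png",c["image"]); np.savez(f"{n}0.npz",**c)
    print(n,c["fx"],c["fy"],c["cx"],c["cy"],c["dist_coeffs"]); print(np.round(c["cam_to_world"],3), (c["range_z"]>0).mean())
print(grip_point_offset, read_state())
E
```

```text
pics
top 504.4913244163164 504.4913244163164 316.7883657356047 239.38606772128065 [-0.12310085  0.          0.          0.          0.        ]
[[-2.800000e-02  9.870000e-01 -1.580000e-01  4.328430e+02]
 [-1.000000e+00 -2.700000e-02  9.000000e-03 -1.885600e+01]
 [ 4.000000e-03  1.580000e-01  9.870000e-01  1.183244e+03]
 [ 0.000000e+00  0.000000e+00  0.000000e+00  1.000000e+00]] 0.9960026041666666
side 485.01942365298106 485.01942365298106 318.44992404146063 234.21334121007868 [-0.01902555  0.          0.          0.          0.        ]
[[-7.98000e-01  3.47000e-01 -4.92000e-01  6.42960e+01]
 [-6.02000e-01 -4.30000e-01  6.73000e-01  7.64220e+02]
 [ 2.20000e-02  8.34000e-01  5.52000e-01  6.52744e+02]
 [ 0.00000e+00  0.00000e+00  0.00000e+00  1.00000e+00]] 0.9962141927083333
-18.700000000000003 {'time': 0.1, 'qpos': array([ 1.16177767,  0.52194418, -0.03635026,  1.5999468 ,  0.02119647,
        1.02108237, -0.1128167 ]), 'qvel': array([ 0.00189099, -0.00060306,  0.00053316, -0.00472425, -0.00121585,
        0.00010182,  0.00177733]), 'joint_efforts': array([ 5.15930587e-03, -9.28485489e+01,  1.98378056e+00, -3.70532477e+01,
        1.80015934e-02,  5.27349490e-03,  5.43112606e-05]), 'eef_pos': array([ 207.61698575, -589.19460347,  230.79089875]), 'tool_rot': array([[ 9.43151220e-01,  3.32363701e-01, -3.82007334e-04],
       [ 3.32363916e-01, -9.43150773e-01,  9.19834813e-04],
       [-5.45708100e-05, -9.94508780e-04, -9.99999504e-01]]), 'ft_force': array([-0.18385215, -0.39845029,  0.70155963]), 'torque': array([-0.0321867 ,  0.02011425,  0.03761863]), 'gripper_force': 0.0, 'finger_gap': 85.10168044769495}
```

View pics/top0.png

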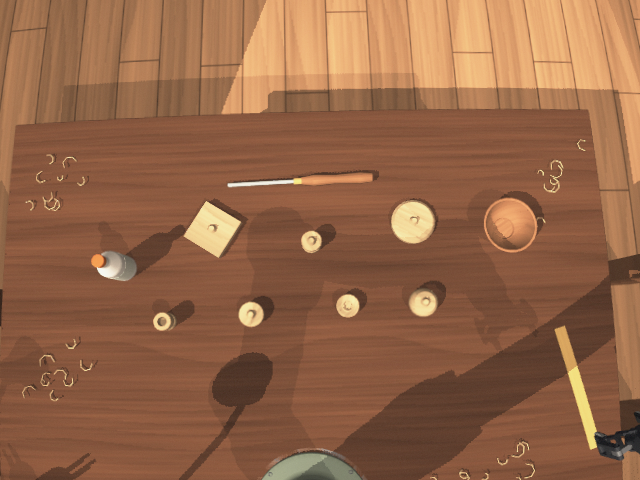

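View pics/side0.png

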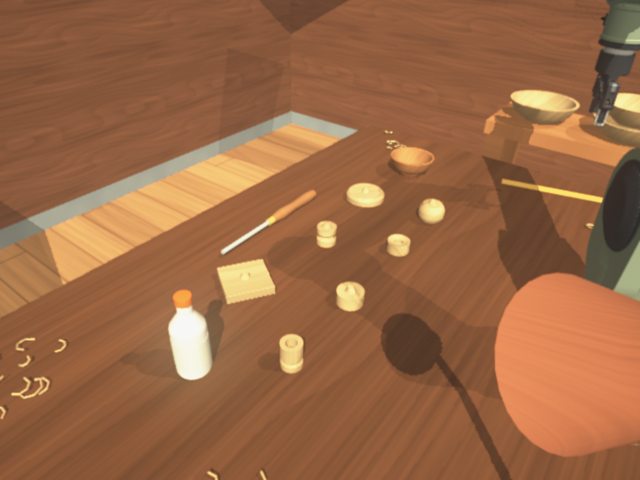

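```bash
cat > vis.py <<'E'
import numpy as np, cv2
def cloud(c):
    "world xyz for each pixel from the range image"
    K=np.array([[c["fx"],0,c["cx"]],[0,c["fy"],c["cy"]],[0,0,1.]])
    h,w=c["range_z"].shape
    uv=np.stack(np.meshgrid(np.arange(w),np.arange(h)),-1).reshape(-1,1,2).astype(float)
    n=cv2.undistortPoints(uv,K,np.array(c["dist_coeffs"],float)).reshape(h,w,2)
    z=c["range_z"]; T=np.array(c["cam_to_world"])
    p=np.stack([n[...,0]*z,-n[...,1]*z,-z],-1)
    P=p@T[:3,:3].T+T[:3,3]; P[z<=0]=np.nan
    return P
def top_disc(P,xy,zlo,zhi,R=45):
    "enclosing circle and centroid of points in a height band near xy"
    m=(np.hypot(P[...,0]-xy[0],P[...,1]-xy[1])<R)&(P[...,2]>zlo)&(P[...,2]<zhi)
    q=P[m][:,:2].astype(np.float32)
    if len(q)<5: return None
    (c,r)=cv2.minEnclosingCircle(q)
    return np.round(q.mean(0),1),np.round(c,1),round(r,1),len(q),round(float(np.median(P[m][:,2])),1)
E
python3 - <<'E'
import numpy as np,cv2
from vis import *
c=dict(np.load("top0.npz")); P=cloud(c)
px=dict(square_foot=(213,229,20),round_foot=(413,221,20),spool=(312,241,44),drum=(251,314,28),low_cup=(347,306,26),bun=(424,302,46),tall_cup=(164,321,52),bottle=(113,265,160),bowl=(511,224,55))
for k,(u,v,h) in px.items():
    xy=P[v,u,:2]; R=75 if 'foot' in k or k=='bowl' else 45
    print(k,np.round(P[v,u],1),"top",top_disc(P,xy,h-5,h+4,R),"spig",top_disc(P,xy,h+5,h+15,25))
t=P[:,:,2]; print("table",np.nanmedian(t[330:400,300:400]), np.nanmedian(t[300:340,60:100]))
# gouge extent
m=(t[165:200,215:385]>6)
q=P[165:200,215:385][m]; print("gouge",q.min(0),q.max(0))
E
```

```text
square_foot [648.6 212.4  30.1] top (array([650.7, 216.1], dtype=float32), array([651.8, 217. ]), 70.0, 1622, 20.6) spig (array([649.8, 215.3], dtype=float32), array([645.2, 213.3]), 19.0, 50, 28.8)
round_foot [ 653.6 -253.9   37.3] top (array([ 656.5, -256.9], dtype=float32), array([ 657.4, -258. ]), 52.4, 1257, 20.4) spig (array([ 653.8, -257.2], dtype=float32), array([ 652.4, -252.2]), 23.0, 53, 28.0)
spool [609.8 -17.8  56.9] top (array([612.6, -14.9], dtype=float32), array([612.7, -15. ]), 23.1, 252, 45.1) spig (array([611.7, -14.6], dtype=float32), array([613.2, -16.7]), 21.1, 51, 53.1)
drum [449.9 124.2  38.3] top (array([450. , 125.3], dtype=float32), array([449.5, 125.4]), 28.0, 363, 28.7) spig (array([448.9, 124.8], dtype=float32), array([449.9, 122.5]), 23.1, 56, 36.6)
low_cup [462.7 -94.2  16.2] top (array([463.8, -93.9], dtype=float32), array([463.1, -93.9]), 25.8, 306, 25.6) spig None
bun [ 465.  -264.4   56.7] top (array([ 466.3, -267.6], dtype=float32), array([ 467. , -268.2]), 29.5, 398, 46.4) spig (array([ 465.9, -266.8], dtype=float32), array([ 464.2, -265.1]), 21.4, 55, 54.4)
tall_cup [438.  324.1  35.3] top (array([437.6, 324.7], dtype=float32), array([436.8, 324.3]), 20.2, 158, 52.2) spig (array([447.1, 318. ], dtype=float32), array([438.1, 322. ]), 17.3, 6, 58.1)
bottle [559.1 413.5 119.4] top (array([564.4, 431.4], dtype=float32), array([565.4, 433.1]), 15.2, 133, 160.9) spig None
bowl [ 646.3 -500.9    6.5] top (array([ 648.2, -506.8], dtype=float32), array([ 637.7, -480. ]), 64.9, 358, 54.6) spig None
table 1.2345764492192757 0.9823205235848036
gouge [ 715.978725   -194.41243152    6.00223978] [807.54015682 200.90725509  32.56953863]
```

```bash
cat > arm.py <<'E'
from workcell import *
import numpy as np
DOWN=np.array([[1,0,0],[0,-1,0],[0,0,-1.]])
def st(msg=""):
    s=read_state(); print(msg,"t=%.1f"%s["time"],"pos",np.round(s["eef_pos"],1),"gap %.1f"%s["finger_gap"],"F",np.round(s["ft_force"],1),"gf %.1f"%s["gripper_force"]); return s
E
python3 - <<'E'
from arm import *; from vis import *
movep([465,-180,180],DOWN); s=st("open"); p=s["eef_pos"]
print(np.round(s["qpos"],2))
def low(n,name):
    c=camera(n); P=cloud(c); q=P[(abs(P[...,0]-p[0])<60)&(abs(P[...,1]-p[1])<70)&(P[...,2]>110)&(P[...,2]<260)]
    z=np.sort(q[:,2]); print(name,n,"lowest",np.round(z[[0,2,5,10,20]],1),len(z)); cv2.imwrite(f"pics/{name}_{n}.png",c["image"]); return c
low("side","open"); 
c=camera("wrist"); cv2.imwrite("pics/wrist0.png",c["image"]); P=cloud(c); print(np.round(c["cam_to_world"],2)); np.savez("wrist0.npz",**c)
clamp(); st("shut"); low("side","shut"); open_gripper(); st("open")
E
```

```text
open t=1.9 pos [ 464.9 -180.8  180. ] gap 85.5 F [-0.   0.9  0.2] gf 0.0
[ 0.36  0.39 -0.14  1.97  0.08  0.78 -1.39]
open side lowest [193.1 193.9 194.2 195.1 196.7] 563
[[-0.0000e+00  9.7000e-01  2.6000e-01  5.2982e+02]
 [-1.0000e+00 -0.0000e+00 -0.0000e+00 -1.8091e+02]
 [-0.0000e+00 -2.6000e-01  9.7000e-01  3.2265e+02]
 [ 0.0000e+00  0.0000e+00  0.0000e+00  1.0000e+00]]
shut t=2.7 pos [ 465. -180.  180.] gap 0.0 F [-0.3 -0.1  0.8] gf 0.0
shut side lowest [179.8 181.2 181.6 183.8 187.1] 503
open t=3.6 pos [ 465. -180.  180.] gap 85.3 F [0.3 0.3 0. ] gf 0.0
```

View pics/wrist0.png

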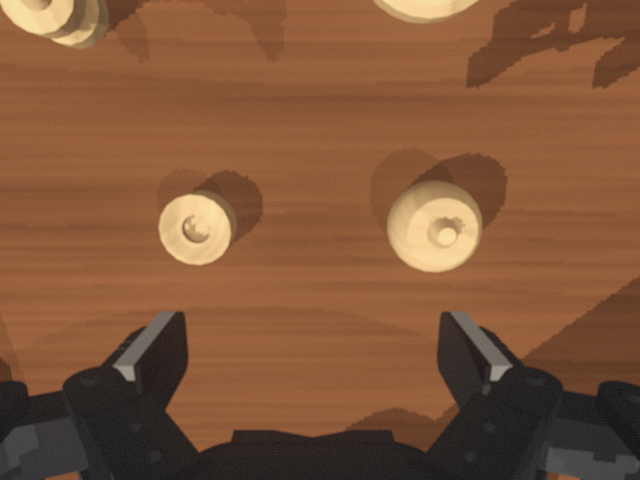

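The wrist picture shows the low cup at pixel (197,228) and the bun at (435,225), with its spigot at (448,235). The fingertips swing 13 mm as stated, with the TCP at the shut tip. I'll cross-check the two views, then place the bun.

```bash
cat > job.py <<'E'
from arm import *; from vis import *
H=dict(drum=28,spool=44,tall_cup=52,bun=46,low_cup=26,foot=20)
def look(xy,name,h,R=45,n="wrist"):
    "disc on top of a piece as seen from right now"
    d=top_disc(cloud(camera(n)),xy,h-5,h+4,R); print(" seen",name,d); return d
def pick(xy,grip,name):
    x,y=xy
    movep([x,y,H[name]+60],DOWN)
    movel([x,y,grip],max_speed=120,guard=15) and print("GUARD")
    clamp(); s=st("gripped "+name); return s
def place(xy,base,grip,name):
    x,y=xy; p=read_state()["eef_pos"]
    movel([p[0],p[1],base+grip+45],max_speed=200)
    movep([x,y,base+grip+45],DOWN); st("over")
    hit=movel([x,y,base+grip+14],max_speed=120,guard=12)
    hit=hit or movel([x,y,base+grip+0.5],max_speed=40,guard=12)
    st("down hit=%s"%hit); return hit
def leave():
    open_gripper(); p=read_state()["eef_pos"]; movel([p[0],p[1],p[2]+90],max_speed=250); st("left")
E
python3 - <<'E'
from vis import *; import numpy as np
c=dict(np.load("wrist0.npz")); P=cloud(c)
print(top_disc(P,(466,-267),41,50),top_disc(P,(466,-267),51,61)); print(top_disc(P,(463,-94),21,30))
E
python3 - <<'E'
from job import *
f=(656.5,-257.2)
pick((466,-267.5),3,"bun")
p=read_state()["eef_pos"]; movel([p[0],p[1],48],max_speed=150); s=st("lift")
if s["finger_gap"]>60:
    movep([f[0]-70,f[1],110],DOWN); c=camera("wrist"); cv2.imwrite("pics/w1.png",c["image"]); P=cloud(c)
    print("foot",top_disc(P,f,15,24,75),"spig",top_disc(P,f,25,35,25)); print("held",top_disc(P,read_state()["eef_pos"],120,200,60))
E
```

```text
(array([ 468.6, -267.6], dtype=float32), array([ 467.3, -268.8]), 28.8, 4488, 45.8) (array([ 467.7, -268.1], dtype=float32), array([ 467.2, -268.5]), 8.9, 473, 55.4)
(array([465.1, -95.2], dtype=float32), array([465. , -95.6]), 26.2, 3247, 24.6)
gripped bun t=5.5 pos [ 466.4 -267.8    4.3] gap 63.8 F [-4.   1.9 19.9] gf 61.2
lift t=5.9 pos [ 466.6 -267.9   48.4] gap 63.8 F [ 0.1  0.2 -1.1] gf 65.9
foot (array([ 660.9, -258.9], dtype=float32), array([ 658.8, -259. ]), 51.7, 27941, 19.9) spig (array([ 658.7, -259. ], dtype=float32), array([ 658.8, -258.9]), 9.0, 841, 29.4)
held (array([ 596.1, -257.5], dtype=float32), array([ 585.4, -257.2]), 60.0, 86167, 165.2)
```

View pics/w1.png

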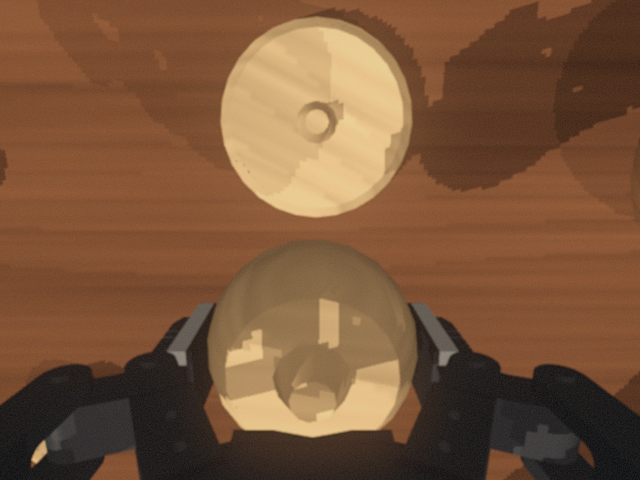

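Here the foot's spigot is at (317,121), and the bun is held upright with its spigot at about (312,385). I'll measure the held spigot with the same camera so the offset between the two is a direct comparison.

Run:
```python
from job import *
c=camera("wrist"); P=cloud(c); p=st()["eef_pos"]
for lo in range(-6,60,6):
    m=(np.hypot(P[...,0]-p[0],P[...,1]-p[1])<28)&(P[...,2]-p[2]>lo)&(P[...,2]-p[2]<=lo+6)
    m[:, :190]=0
    q=P[m]-p
    if len(q): print(lo,len(q),np.round(q.min(0),1),np.round(q.max(0),1),np.round(q.mean(0),1))
```

```text
t=6.6 pos [ 585.2 -257.4  108.8] gap 63.9 F [-0.4  0.1 -1.4] gf 65.9
30 49 [-18.6 -27.9  35.2] [27.7 27.8 36. ] [  3.4 -18.3  35.8]
36 17746 [-18.1 -27.9  36. ] [28. 28. 42.] [ 7.7 -0.1 40.7]
42 4080 [-16.  -23.5  42. ] [25.4 24.1 48. ] [ 5.7  0.7 43.6]
48 2405 [-5.2 -7.4 48. ] [ 9.8  8.1 53.2] [ 2.7  0.2 50.8]
```

Run:
```python
from job import *
hit=place((657,-258.7),20,4,"bun")
z=read_state()["eef_pos"][2]
if z<27:
    leave(); p=read_state()["eef_pos"]; movel([p[0]-70,p[1],p[2]+20])
    P=cloud(camera("wrist")); f=(658,-259)
    print("bun",top_disc(P,f,61,70,60),"spig",top_disc(P,f,71,81,25)); print("foot",top_disc(P,f,15,24,75))
```

```text
over t=7.4 pos [ 658.  -258.5   70. ] gap 64.2 F [-0.3 -0.1 -1.9] gf 66.1
down hit=True t=8.2 pos [ 657.  -258.8   24.5] gap 63.6 F [-1.6  0.3 10.6] gf 67.0
left t=9.0 pos [ 656.7 -258.7  114.7] gap 85.4 F [ 0.7  0.2 -1.2] gf 0.0
bun (array([ 658.2, -258.8], dtype=float32), array([ 657.5, -258.8]), 28.7, 9273, 65.8) spig (array([ 657.5, -258.8], dtype=float32), array([ 657.5, -258.6]), 8.8, 1016, 75.4)
foot (array([ 662.2, -259.1], dtype=float32), array([ 658.7, -258.9]), 51.6, 10703, 19.7)
```

Run:
```python
from job import *
s=pick((465,-95.4),3,"low_cup")
if s["finger_gap"]>48:
    hit=place((657.5,-258.7),66,3,"low_cup")
    z=read_state()["eef_pos"][2]
    if z<73:
        leave(); p=read_state()["eef_pos"]; movel([p[0]-70,p[1],p[2]+20])
        P=cloud(camera("wrist")); f=(658,-259)
        print("cup",top_disc(P,f,87,96,45),"bun side",top_disc(P,f,40,50,45))
        movep([390,125.,170],DOWN)
        P=cloud(camera("wrist")); print("drum",top_disc(P,(450,125),24,32),top_disc(P,(450,125),33,42,25))
        movep([570,216,150],DOWN); P=cloud(camera("wrist")); f=(651,216)
        print("sqfoot",top_disc(P,f,15,24,75),top_disc(P,f,25,35,25))
        st()
```

```text
gripped low_cup t=11.8 pos [465.5 -95.5   4.1] gap 50.7 F [-4.   1.6 24.1] gf 58.0
over t=13.5 pos [ 656.8 -257.4  113. ] gap 50.5 F [0.3 1.1 0.5] gf 62.2
down hit=True t=14.3 pos [ 657.8 -258.8   70.4] gap 50.2 F [-1.5  0.2 11.2] gf 63.4
left t=15.3 pos [ 657.5 -258.6  160.5] gap 85.5 F [ 0.3  0.2 -1.6] gf 0.0
cup (array([ 657.8, -258.8], dtype=float32), array([ 657.1, -258.8]), 26.0, 6255, 90.7) bun side (array([ 653.8, -259.7], dtype=float32), array([ 657.6, -258.8]), 33.0, 82, 49.1)
drum (array([451.7, 125.4], dtype=float32), array([451.1, 125.6]), 28.0, 5087, 28.1) (array([451.2, 125.3], dtype=float32), array([450.8, 125.3]), 8.9, 539, 37.3)
sqfoot (array([654.5, 216.2], dtype=float32), array([652.6, 216.5]), 69.4, 26158, 20.0) (array([652.6, 216.3], dtype=float32), array([652.7, 216.4]), 8.7, 628, 29.3)
 t=18.5 pos [569.4 215.3 150.1] gap 85.3 F [-0.1 -0.2 -0.9] gf 0.0
```

Run:
```python
from job import *
s=pick((451,125.4),3,"drum")
if s["finger_gap"]>50:
    hit=place((652.6,216.4),20,4,"drum")
    if read_state()["eef_pos"][2]<27:
        leave(); p=read_state()["eef_pos"]; movel([p[0]-70,p[1],p[2]+20])
        P=cloud(camera("wrist")); f=(652,216)
        print("drum",top_disc(P,f,43,52,45),top_disc(P,f,53,62,25))
        movep([540,-15,170],DOWN); P=cloud(camera("wrist")); f=(612,-15)
        print("spool",top_disc(P,f,40,48,45),top_disc(P,f,49,58,25))
        movep([380,324,170],DOWN); P=cloud(camera("wrist")); f=(437,324)
        print("cup",top_disc(P,f,48,56,45)); st()
```

```text
gripped drum t=20.4 pos [451.5 125.5   4.2] gap 54.7 F [-4.5 -1.  24.8] gf 58.2
over t=21.8 pos [651.2 215.8  67.9] gap 54.4 F [-0.9  0.1  0.2] gf 63.3
down hit=True t=22.6 pos [652.7 216.3  24.5] gap 54.8 F [-1.4 -1.7  9.5] gf 64.3
left t=23.5 pos [652.5 216.3 114.8] gap 85.5 F [-1.5 -0.8 -1.1] gf 0.0
drum (array([653. , 216.2], dtype=float32), array([652.4, 216.4]), 28.1, 8100, 48.1) (array([652.2, 216.2], dtype=float32), array([652.3, 216.2]), 8.8, 844, 57.3)
spool (array([614.5, -16.4], dtype=float32), array([614. , -16.4]), 22.9, 3791, 44.1) (array([614. , -16.4], dtype=float32), array([614. , -16.4]), 8.7, 622, 53.4)
cup (array([439.1, 323.7], dtype=float32), array([438.8, 323.7]), 20.0, 2400, 52.0)
 t=26.6 pos [380.8 323.1 169.9] gap 85.4 F [ 0.2  0.1 -0.4] gf 0.0
```

Run:
```python
from job import *
def near(d,h): return d is not None and abs(d[4]-h)<3
s=pick((614,-16.4),8,"spool"); assert s["finger_gap"]>38
place((652.3,216.3),48,9,"spool")
assert read_state()["eef_pos"][2]<61
leave(); p=read_state()["eef_pos"]; movel([p[0]-70,p[1],p[2]+20])
f=(652,216); P=cloud(camera("wrist")); d=top_disc(P,f,84,102,45); g=top_disc(P,f,96,108,25); print("spool",top_disc(P,f,87,96,45),g)
assert near(top_disc(P,f,87,96,45),92)
t=g[1]
s=pick((438.9,323.7),17,"tall_cup"); assert s["finger_gap"]>32
place(t,92,18,"tall_cup")
assert read_state()["eef_pos"][2]<114
leave(); p=read_state()["eef_pos"]; movel([p[0]-70,p[1],p[2]+20])
P=cloud(camera("wrist")); print("tall",top_disc(P,f,138,150,45))
movep([450,-50,300],DOWN); st()
for n in ("top","side"):
    c=camera(n); cv2.imwrite(f"pics/{n}_end.png",c["image"]); np.savez(n+"1.npz",**c)
```

```text
gripped spool t=29.6 pos [614.3 -16.3   8.8] gap 44.7 F [-3.1 -0.2 11. ] gf 59.6
over t=31.1 pos [652.1 215.5 101.2] gap 44.7 F [-0.  -0.3 -1.8] gf 61.2
down hit=True t=32.0 pos [652.2 216.2  56.9] gap 44.6 F [-1.3 -0.6  8. ] gf 61.9
left t=33.0 pos [652.1 216.1 147.2] gap 85.5 F [ 0.2 -0.5 -1. ] gf 0.0
spool (array([652.5, 216.1], dtype=float32), array([652.1, 216. ]), 23.0, 5697, 92.1) (array([651.9, 216.1], dtype=float32), array([651.9, 216. ]), 9.3, 1060, 101.2)
gripped tall_cup t=35.9 pos [439.1 323.8  17.6] gap 38.8 F [-2.1 -2.3 10.1] gf 59.1
over t=37.6 pos [651.  216.7 154.1] gap 38.6 F [ 0.1  0.4 -0. ] gf 60.2
down hit=False t=38.5 pos [651.8 216.  110.3] gap 38.8 F [-0.3  0.6 -0.1] gf 60.3
left t=39.6 pos [652.1 216.  201.4] gap 85.5 F [ 0.  -1.1  0.3] gf 0.0
tall (array([652.2, 215.9], dtype=float32), array([651.6, 215.8]), 20.0, 3546, 144.0)
 t=41.4 pos [450.7 -49.1 299.7] gap 85.3 F [-0.   0.7  0.3] gf 0.0
```

View pics/side_end.png

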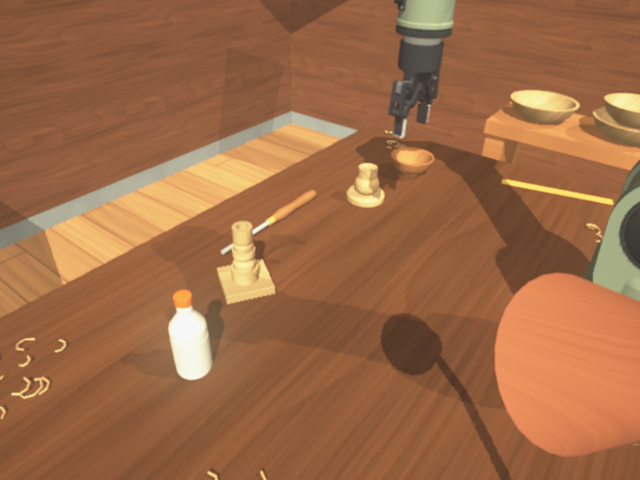

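Both sticks stand upright: the square one at pixel (245,260), the round one at (366,185). The bottle, bowl and gouge are at the same pixels as before. The measured tops of 144 mm and about 91 mm match pieces that are fully seated.

```bash
python3 -c "
from workcell import *
wait(0.5); print(finish_job())"
```

```text
the job is handed in; nothing more can be done
None
```

Both candlesticks are assembled upright on their feet, with every piece measured fully home and about 1 mm or less off the axis of the piece below; the bottle, bowl and gouge were left where they were, and the job was handed in at about 42 s (no verdict was returned).

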